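# Assemble the gold award set in its presentation tray

## Task

Make up the gold set in the presentation tray: stand each of the three gold awards (small, medium, large) fully down in the tray's well of its own size. The bronze award standing in the tray does not belong there: take it out and stand it in the middle of the steel bench block. Leave the two silver awards standing where they are, and let everything end upright, released and at rest.

Things in the scene. Friction and masses are not known exactly. Their poses are not given: they have to be found in the camera images.
- gold_small_mid (a point): Small gold award: turned dark-wood foot with a thick gold disc and star as its top face; upright straight-sided cylinder 32 mm in diameter, 56 mm tall (disc is the top 16 mm). Stands loose on the bench at the start. Point: its centre, 28 mm above its underside; z up along its axis (yaw means nothing). Grip its sides at mid-height or a little higher.
- gold_medium_mid (a point): Medium gold award: turned dark-wood foot with a thick gold disc and star as its top face; upright straight-sided cylinder 46 mm in diameter, 56 mm tall (disc is the top 16 mm). Stands loose on the bench at the start. Point: its centre, 28 mm above its underside; z up along its axis (yaw means nothing). Grip its sides at mid-height or a little higher.
- gold_large_mid (a point): Large gold award: turned dark-wood foot with a thick gold disc and star as its top face; upright straight-sided cylinder 60 mm in diameter, 56 mm tall (disc is the top 16 mm). Stands loose on the bench at the start. Point: its centre, 28 mm above its underside; z up along its axis (yaw means nothing). Grip its sides at mid-height or a little higher.
- silver_medium_mid (a point): Medium silver award, not part of the set: turned dark-wood foot with a thick silver-grey disc and star as its top face; upright straight-sided cylinder 46 mm in diameter, 56 mm tall (disc is the top 16 mm). Stands loose on the bench at the start. Point: its centre, 28 mm above its underside; z up along its axis (yaw means nothing). Grip its sides at mid-height or a little higher.
- silver_large_mid (a point): Large silver award, not part of the set: turned dark-wood foot with a thick silver-grey disc and star as its top face; upright straight-sided cylinder 60 mm in diameter, 56 mm tall (disc is the top 16 mm). Stands loose on the bench at the start. Point: its centre, 28 mm above its underside; z up along its axis (yaw means nothing). Grip its sides at mid-height or a little higher.
- bronze_medium_mid (a point): Bronze award, in the tray by mistake: turned dark-wood foot with a thick red-brown bronze disc and star as its top face; upright straight-sided cylinder 46 mm in diameter, 56 mm tall (disc is the top 16 mm). Stands loose in the medium well of the tray at the start. Point: its centre, 28 mm above its underside; z up along its axis (yaw means nothing). Grip its sides at mid-height or a little higher.
- well_small (a point): Small round well of the presentation tray, 45 mm across, cream bottom, 8 mm deep, in a green block 86 mm square; takes the small gold award (32 mm). Point: centre of the well's bottom; z up, x along the tray's long side. The low dark-wood tray (272 x 96 mm, fixed) holds three such blocks in a row, 88 mm apart, in any order; well bottoms are 8 mm above the bench, block tops and tray rim 16 mm above it.
- well_medium (a point): Medium round well of the presentation tray, 59 mm across, cream bottom, 8 mm deep, in a green block 86 mm square; takes the medium gold award (46 mm). Point: centre of the well's bottom; z up, x along the tray's long side. The low dark-wood tray (272 x 96 mm, fixed) holds three such blocks in a row, 88 mm apart, in any order; well bottoms are 8 mm above the bench, block tops and tray rim 16 mm above it.
- well_large (a point): Large round well of the presentation tray, 73 mm across, cream bottom, 8 mm deep, in a green block 86 mm square; takes the large gold award (60 mm). Point: centre of the well's bottom; z up, x along the tray's long side. The low dark-wood tray (272 x 96 mm, fixed) holds three such blocks in a row, 88 mm apart, in any order; well bottoms are 8 mm above the bench, block tops and tray rim 16 mm above it.
- block_top (a point): Flat steel bench block, 110 mm square, fixed on a cork mat (170 x 150 mm); it is where the bronze award goes. Point: centre of the block's top face, 24 mm above the bench; z up, x along one side of the block.
Things that resemble listed ones, but are neither listed nor needed, are in the scene too. Leave any purple look-alike of the part that bears bronze_medium_mid alone.

How it is judged (in metres and radians):
At the end, for the whole second after the job is handed in: Each gold award rests on the bottom of its own size of well (5 mm), within 11 mm of its centre; the bronze one rests on the steel block within 30 mm of its centre; silver ones within 20 mm of where they started. All upright within 0.1 rad; gold and bronze at rest (horizontal distance between gold_small_mid and well_small below 0.011 m and z of gold_small_mid in the frame of well_small between 0.023 and 0.033 m and angle between each of gold_small_mid, gold_medium_mid, gold_large_mid, bronze_medium_mid, silver_medium_mid, silver_large_mid's own z axis and vertical below 0.1 rad and linear speed of each of gold_small, gold_medium, gold_large, bronze_medium below 0.02 m/s and angular speed of each of gold_small, gold_medium, gold_large, bronze_medium below 0.2 rad/s and horizontal distance between gold_medium_mid and well_medium below 0.011 m and z of gold_medium_mid in the frame of well_medium between 0.023 and 0.033 m and horizontal distance between gold_large_mid and well_large below 0.011 m and z of gold_large_mid in the frame of well_large between 0.023 and 0.033 m and horizontal distance between bronze_medium_mid and block_top below 0.03 m and z of bronze_medium_mid in the frame of block_top between 0.023 and 0.033 m and distance of each of silver_medium_mid, silver_large_mid from where it was at the start of the episode below 0.02 m); the robot touches nothing.
It fails at once if the medium silver award is shifted by more than 20 mm (distance of silver_medium_mid from where it was at the start of the episode above 0.02 m).
It fails at once if the large silver award is shifted by more than 20 mm (distance of silver_large_mid from where it was at the start of the episode above 0.02 m).
It also fails if it takes over 96 s, if anything falls off the work surface, if the arm or the gripper's body presses on something with over 40 N, if the wrist force passes 120 N, or if a joint passes its speed limit or range.

## Robot

A 7-joint arm with a two-finger parallel gripper is mounted at the origin on the work surface. World frame = base frame: x ahead of the robot, y to its left, z up, the work surface at z = 0. Lengths are in mm, angles in rad, forces in N, time in s.
With the tool pointing down it reaches from about 350 to 900 mm from the base axis. Payload 7.2 kg.
Tool frame: the origin (TCP) lies at the very end of the fingers, on their centre line; the grasp point (between the pads) lies 19 mm behind it; z points along the fingers, y is the line along which they close (so a half turn about z gives the same grasp; the last joint's range is limited). The gripper opens to 85 mm and grips with 20 to 120 N. Pads are 22 mm wide; open, the fingers measure 114 mm over their backs; the gripper's body (76 mm by 85 mm) begins 54 mm behind the grasp point. The pads swing forward as they close: fully open they stand 13 mm farther back than shut.
Start: joints at [1.184, 0.411, -0.013, 1.596, 0.006, 1.134, -0.082], TCP at [195.88, -593.515, 231.297] pointing down, gripper open.
Joint ranges: [-2.95, 2.95], [-0.29, 1.99], [-1.47, 1.44], [0.14, 2.54], [-1.03, 4.17], [0.13, 1.85], [-2.86, 2.86]. Speed limits (rad/s): [2.39, 2.39, 3.01, 3.01, 3.14, 3.14, 3.14].

## Interface

Orientations are given as a rotation vector (axis times angle).
In Python, from cell import sense, grab_frame, calibration, job, models gives the robot as it stands.
- The arm moves only by the tool arm_command, never from a script. Its arguments are lists of equal length, an entry for each row: "turn": the turn, a rotation vector about the tool's x, y, z in degrees, a list of three; "offset": the shift along the tool's x, y, z in mm, a list of three; "claw": the closure in counts, from 0 (fully open) to 255 (shut). A call has 1 to 8 rows; each row is the pose to reach, as a shift and turn from the pose commanded when the call began, along the tool's axes at that moment; what a row does not reach only later rows make up. A row lasts 1/10 s, in which the tool goes at most 50 mm and 8.59 degrees, less where a joint would pass 70% of its speed; a pose out of reach is approached as far as the arm can. A call with a gripper value outside its range is refused whole. The fingers move at their own pace and stop on an object; "newtons" is the grip in N (left out, the last holds). Time passes only in rows, so rows that repeat a pose let the fingers close. It gives the time, the measured TCP pose, the force, the opening and the grip force at its end, in the units of the state.
- sense(): the state, without advancing time (a new reading comes with each control period).
- grab_frame(name): name is "scene" or "side" or "wrist"; returns (picture, depth): 420x560x3 uint8, red, green, blue; 420x560 float32, mm along the optical axis (not along the pixel's ray), 0 where there is no reading.
- calibration(name): a dict with "K" (3x3 intrinsics, pixels), "R" (3x3) and "t" (3): a world point X has camera coordinates R X + t. Camera axes: x right, y down, z forward; pixel columns grow to the right and rows downward; lengths in mm; the calibration is good to about 2 mm. The wrist camera is an equidistant fisheye: a pixel r from the principal point sees the ray r / f radians off the axis. A picture is of the moment at which its call begins: read the wrist's pose just before it. calibration takes no time and is no camera call; for the wrist camera it gives the pose at the moment of the call.
- job.hand_in(): hands the job in; it is judged then, once.
Trained networks look in the newest picture that a camera, given by its name, has taken for a name from the list of things; names that differ only in an ending like _2 or _b are one class to them, and where a whole thing is asked for, a point or a joint stands for the part that bears it (a point fixed in the world has none). Each returns a list of dicts, best first, with "p" (0 to 1); they miss things now and then, are a little off and sometimes report something else, mostly with a low value. They report only what shows in the picture. A call takes as long as a camera call. They do not tell look-alikes from the thing itself.
- models.cut_out(camera, name): "region" (420x560 bool, what is visible of it) and "rect" ([left, top, right, bottom] in pixels, round what is visible of it).
The state is a dict: "time_s": time; "q": joint angles; "qvel": joint speeds; "tau": joint torques, N m; "tool_pos": TCP position; "tcp_rot": TCP orientation; "ft_force": force on the tool from outside, world axes, zero at the start; "wrist_torque": the same for the moment, N m; "width": finger opening in mm; "gripper_force": force on a finger pad.
Only numpy, scipy, OpenCV 4.12 (cv2) and the standard library are available. Lean on these libraries where they do the work, as an engineer would, in place of code of your own. Each camera call takes 0.05 s, during which the arm holds its last target. There are 200 camera calls.

## Working session

There is one attempt and no reset: what is moved stays moved. The work goes in short steps, Python scripts to look and compute and a tool call to move; the robot and the scene stay as the last step left them, time stands still between calls to the robot, and variables do not carry over. Pictures are saved under pics/ and viewed, at most 14 in all, crops included, and the job is handed in when it is done.

Besides the shell and the picture viewer there is one more tool, called after "Call:" as name(argument=value, ...), one argument or row to a line, values as JSON. arm_command: Moves the arm, as the interface text tells. Its arguments: {"type":"object","properties":{"turn":{"type":"array"},"offset":{"type":"array"},"claw":{"type":"array"},"newtons":{"type":"number"}},"required":["turn","offset","claw"]}

```bash
mkdir -p pics
python3 - <<'E'
from cell import sense, grab_frame, calibration
import cv2,numpy as np
s=sense();print(s)
a=[]
for n in("scene","side"):
    p,d=grab_frame(n);np.savez(f"{n}0.npz",p=p,d=d);cv2.imwrite(f"pics/{n}0.png",p[:,:,::-1])
    c=calibration(n);print(n,c["K"].tolist(),(-c["R"].T@c["t"]).round(),c["R"].round(2).tolist())
E
```

```text
{'time_s': 0.0, 'q': array([ 1.18379325,  0.4118916 , -0.01272454,  1.59706441,  0.00558021,
        1.13429723, -0.08218558]), 'qvel': array([-1.00752010e-03,  7.52563584e-05, -5.86958209e-04,  1.55148627e-03,
        1.05007591e-03,  5.59612589e-04,  1.01081652e-03]), 'tau': array([ 1.19857657e-03, -6.00632644e+01,  6.83000330e-01, -2.99413776e+01,
        1.38449151e-02,  1.04859311e-02,  2.33270606e-05]), 'tool_pos': array([ 195.70777496, -593.03506899,  230.44983678]), 'tcp_rot': array([-3.10018711e+00, -4.98470246e-01,  5.47973766e-04]), 'ft_force': array([0.47809961, 0.45294067, 0.39266817]), 'wrist_torque': array([0.02536964, 0.03727444, 0.01046074]), 'gripper_force': 0.0, 'width': 85.42665554346493}
scene [[451.5124144145701, 0.0, 278.1609861045197], [0.0, 451.5124144145701, 208.7088829011821], [0.0, 0.0, 1.0]] [1072.  552.  768.] [[-0.69, 0.72, -0.01], [0.53, 0.49, -0.7], [-0.5, -0.49, -0.72]]
side [[402.3198862419821, 0.0, 275.42877438525034], [0.0, 402.3198862419821, 205.55173527299715], [0.0, 0.0, 1.0]] [126. 845. 711.] [[-0.88, -0.47, 0.0], [-0.28, 0.53, -0.8], [0.37, -0.71, -0.6]]
```

View pics/scene0.png

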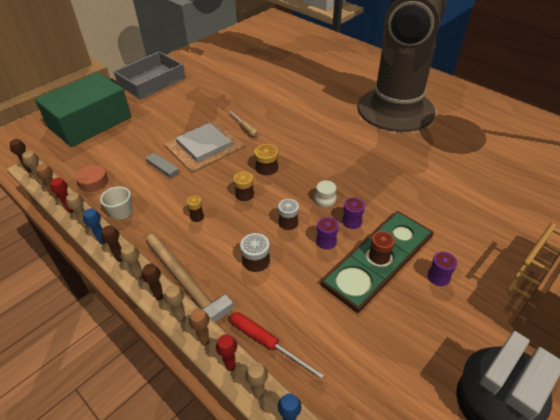

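View pics/side0.png

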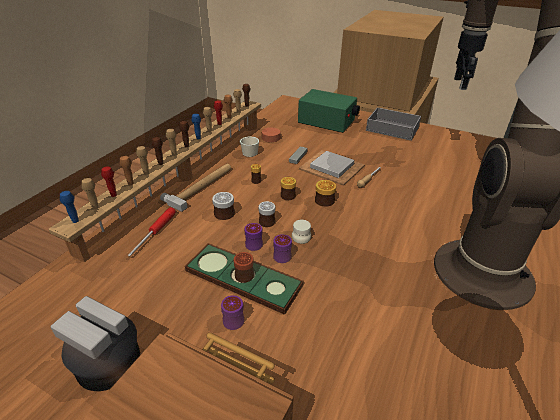

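```bash
cat > h.py <<'E'
import numpy as np,cv2
from cell import calibration
def cloud(n,d):
    c=calibration(n);v,u=np.mgrid[:420,:560];K=c["K"]
    P=np.stack([(u-K[0,2])/K[0,0]*d,(v-K[1,2])/K[1,1]*d,d],-1)
    return (P-c["t"])@c["R"]
E
python3 - <<'E'
from h import *
from cell import grab_frame,models
X={}
for n in("scene","side"):
    p,d=grab_frame(n);W=cloud(n,d);X[n]=(p,W,d)
    for k in["gold_small","gold_medium","gold_large","silver_medium","silver_large","bronze_medium"]:
        for r in models.cut_out(n,k+"_mid")[:4]:
            if r["p"]<.3: continue
            m=r["region"]&(d>0);Q=W[m];zt=np.percentile(Q[:,2],90);T=Q[Q[:,2]>zt-5]
            (c,rad)=cv2.minEnclosingCircle(T[:,:2].astype(np.float32))
            print(n,k,round(r["p"],2),np.round(r["rect"]),"ztop %.1f"%zt,"mean",T.mean(0).round(1),"circ",np.round(c,1),round(rad,1),len(T))
    # block and tray by height
    hsv=cv2.cvtColor(p,cv2.COLOR_RGB2HSV)
    box={"scene":[(318,205,440,310),(172,118,236,165)],"side":[(180,240,310,312),(305,148,362,182)]}[n]
    for nm,(l,t,r_,b),lo,hi in(("tray",box[0],11.5,20),("block",box[1],18,30)):
        w=W[t:b,l:r_].reshape(-1,3);q=w[(w[:,2]>lo)&(w[:,2]<hi)]
        med=np.median(q,0);dd=np.hypot(*(q-med)[:,:2].T);q=q[dd<(150 if nm=="tray" else 85)]
        print(n,nm,len(q),"z",np.median(q[:,2]).round(1),cv2.minAreaRect(q[:,:2].astype(np.float32)))
    l,t,r_,b=box[0];h=hsv[t:b,l:r_];w=W[t:b,l:r_]
    m=((h[...,1]<110)&(h[...,2]>140)).astype(np.uint8)
    N,L,S,C=cv2.connectedComponentsWithStats(m)
    for i in range(1,N):
        if S[i,4]>40: 
            q=w[L==i];print(n,"cream",C[i]+[l,t],S[i,4],np.median(q,0).round(1),cv2.minEnclosingCircle(q[:,:2].astype(np.float32)))
np.savez("x.npz",scene=X["scene"][1],side=X["side"][1])
E
```

```text
scene gold_small 0.79 [187. 198. 204. 221.] ztop 57.0 mean [689.8 -87.4  56. ] circ [688.3 -88.5] 16.7 118
scene gold_medium 0.96 [233. 171. 256. 203.] ztop 57.5 mean [562.  -60.7  56.3] circ [560.9 -62.3] 23.0 204
scene gold_large 0.75 [252. 144. 278. 176.] ztop 57.5 mean [454.  -92.1  56.5] circ [451.7 -93.5] 31.1 294
scene silver_medium 0.77 [280. 197. 297. 228.] ztop 57.4 mean [557.   79.7  56.4] circ [555.1  78.9] 23.8 244
scene silver_large 0.59 [241. 234. 274. 272.] ztop 57.6 mean [684.1 103.4  56.3] circ [683.1 102.2] 30.5 528
scene bronze_medium 0.94 [342. 200. 362. 227.] ztop 57.4 mean [456.1 184.5  56.2] circ [454.7 183.9] 23.1 246
scene bronze_medium 0.94 [425. 249. 458. 286.] ztop 57.4 mean [458.3 407.   56.2] circ [457.1 405.3] 25.2 358
scene bronze_medium 0.66 [370. 231. 396. 265.] ztop 65.5 mean [502.1 290.4  64.1] circ [500.5 290.3] 23.6 321
scene bronze_medium 0.55 [316. 220. 341. 247.] ztop 57.4 mean [541.3 178.6  56.4] circ [539.7 178. ] 23.7 277
scene tray 3158 z 15.7 ((508.139892578125, 293.67218017578125), (250.43475341796875, 251.3199920654297), 43.40766525268
[... 1361 characters left out ...]
bronze_medium 0.71 [233. 253. 255. 285.] ztop 65.8 mean [499.8 290.1  64.9] circ [501.2 288.9] 24.0 233
side bronze_medium 0.6 [246. 223. 261. 249.] ztop 57.7 mean [537.3 178.9  56.7] circ [537.2 178.5] 22.6 157
side tray 2308 z 16.1 ((489.1739501953125, 252.2972412109375), (174.0174560546875, 246.28445434570312), 89.25249481201172)
side block 586 z 24.3 ((503.5232238769531, -283.989990234375), (115.35548400878906, 111.22750854492188), 81.95552062988281)
side cream [212.47016706 261.99761337] 419 [592.6 286.8   8.7] ((369.0870666503906, 552.5905151367188), 380.6490478515625)
side cream [275.37912088 287.98351648] 182 [416.8 287.9   8.8] ((278.244140625, 558.9815673828125), 324.3448181152344)
```

Run:
```python
from h import *
from scipy.optimize import least_squares
D=np.load("x.npz")
for n in("scene","side"):
    W=D[n];P=np.load(n+"0.npz")["p"];hsv=cv2.cvtColor(P,cv2.COLOR_RGB2HSV)
    roi=(abs(W[...,0]-503)<170)&(abs(W[...,1]-290)<70)
    q=W[roi&(W[...,2]>12)&(W[...,2]<19)]
    print(n,"tray",len(q),cv2.minAreaRect(q[:,:2].astype(np.float32)))
    cream=roi&(hsv[...,1]<110)&(hsv[...,2]>120)&(W[...,2]<12)&(W[...,2]>5)
    green=roi&(W[...,2]>12)&(W[...,2]<19)
    for x0,r in((415,22.5),(591,36.5)):
        near=abs(W[...,0]-x0)<45
        c=W[cream&near];g=W[green&near]
        def f(v):
            return np.r_[np.maximum(0,np.hypot(*(c[:,:2]-v).T)-r),np.maximum(0,r-np.hypot(*(g[:,:2]-v).T))]
        s=least_squares(f,[x0,289]);print(n,r,s.x.round(1),"cost",round(s.cost,1),len(c))
```

```text
scene tray 2959 ((502.5973815917969, 290.8149719238281), (96.95464324951172, 275.2362365722656), 89.45964813232422)
scene 22.5 [415.4 291.8] cost 6.5 190
scene 36.5 [590.9 290.8] cost 67.8 749
side tray 2401 ((503.20928955078125, 289.9438781738281), (99.06396484375, 273.3376770019531), 89.58162689208984)
side 22.5 [416.2 290.4] cost 14.4 178
side 36.5 [591.8 288.2] cost 323.7 413
```

Call:
arm_command(
  turn=[
    [0,0,8],
    [0,0,16],
    [0,0,18.3],
    [0,0,18.3],
  ],
  offset=[
    [0,0,0],
    [0,0,0],
    [0,0,0],
    [0,0,0],
  ],
  claw=[0,0,0,0],
  newtons=40,
)

```text
time_s: 1.2
tool_pos: [196.0, -593.5, 231.3]
tcp_rot: [3.142, -0.001, -0.0]
ft_force: [0.2, 0.5, -0.4]
width: 85.5
gripper_force: 0.0
```

Call:
arm_command(
  turn=[
    [0,0,0],
    [0,0,0],
    [0,0,0],
    [0,0,0],
    [0,0,0],
    [0,0,0],
    [0,0,0],
    [0,0,0],
  ],
  offset=[
    [34,-34,0],
    [68,-68,0],
    [102,-102,0],
    [136,-136,0],
    [170,-170,0],
    [204,-204,0],
    [238,-238,0],
    [272,-272,0],
  ],
  claw=[0,0,0,0,0,0,0,0],
)

```text
time_s: 2.0
tool_pos: [469.3, -320.2, 231.7]
tcp_rot: [3.141, 0.002, 0.001]
ft_force: [0.5, 0.1, 0.1]
width: 85.3
gripper_force: 0.0
```

Call:
arm_command(
  turn=[
    [0,0,0],
    [0,0,0],
    [0,0,0],
    [0,0,0],
    [0,0,0],
    [0,0,0],
    [0,0,0],
    [0,0,0],
  ],
  offset=[
    [4,-48,0],
    [8,-96,0],
    [12,-144,0],
    [16,-192,0],
    [20,-240,0],
    [24,-288,0],
    [28,-336,0],
    [33,-384,0],
  ],
  claw=[0,0,0,0,0,0,0,0],
)

```text
time_s: 2.8
tool_pos: [501.2, 64.1, 231.7]
tcp_rot: [3.141, 0.001, 0.002]
ft_force: [0.6, -0.1, -0.0]
width: 85.8
gripper_force: 0.0
```

Call:
arm_command(
  turn=[
    [0,0,0],
    [0,0,0],
    [0,0,0],
    [0,0,0],
    [0,0,0],
    [0,0,0],
    [0,0,0],
    [0,0,0],
  ],
  offset=[
    [0,-48,0],
    [0,-96,0],
    [0,-144,0],
    [0,-192,0],
    [0,-227,20],
    [0,-227,60],
    [0,-227,95],
    [0,-227,100],
  ],
  claw=[0,0,0,0,0,0,0,0],
)

```text
time_s: 3.6
tool_pos: [499.1, 287.9, 127.3]
tcp_rot: [3.138, 0.002, -0.01]
ft_force: [-0.4, -0.5, 0.9]
width: 85.7
gripper_force: 0.0
```

Run:
```python
from cell import *
import cv2
for i in range(3):print(sense()["tool_pos"].round(1),sense()["q"].round(2))
p,d=grab_frame("side");cv2.imwrite("pics/side1.png",cv2.resize(p[150:360,150:430,::-1],(800,600)))
```

```text
[499.1 287.9 127.3] [-0.3   0.48 -0.41  1.8   0.23  0.92 -2.38]
[499.1 287.9 127.3] [-0.3   0.48 -0.41  1.8   0.23  0.92 -2.38]
[499.1 287.9 127.3] [-0.3   0.48 -0.41  1.8   0.23  0.92 -2.38]
```

View pics/side1.png

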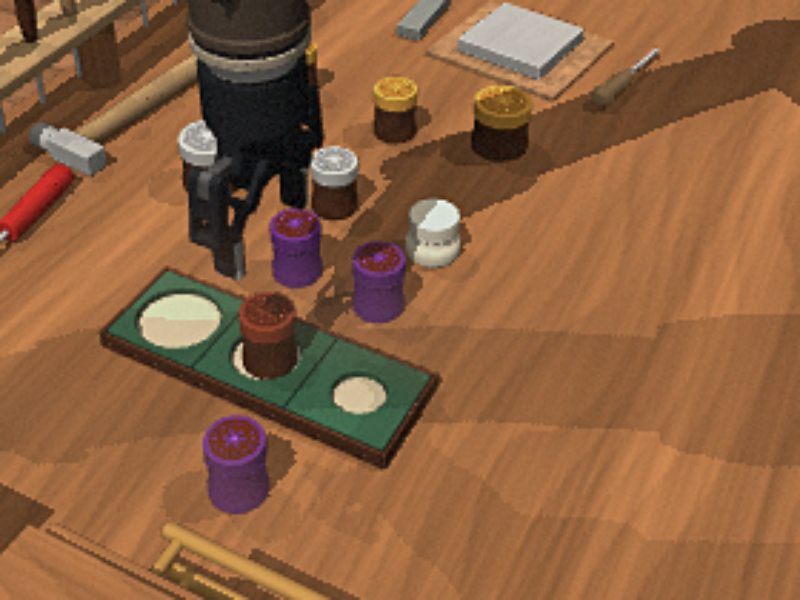

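Call:
arm_command(
  turn=[
    [0,0,0],
    [0,0,0],
    [0,0,0],
    [0,0,0],
    [0,0,0],
    [0,0,0],
    [0,0,0],
  ],
  offset=[
    [0,0,25],
    [0,0,55],
    [0,0,80],
    [0,0,95],
    [0,0,105],
    [0,0,110],
    [0,0,110],
  ],
  claw=[0,0,0,0,0,0,0],
)

```text
time_s: 4.35
tool_pos: [501.8, 289.5, 21.7]
tcp_rot: [-3.141, 0.001, -0.001]
ft_force: [-0.8, -0.5, -0.8]
width: 85.4
gripper_force: 0.0
```

Call:
arm_command(
  turn=[
    [0,0,0],
    [0,0,0],
    [0,0,0],
    [0,0,0],
    [0,0,0],
    [0,0,0],
    [0,0,0],
    [0,0,0],
  ],
  offset=[
    [0,0,0],
    [0,0,0],
    [0,0,0],
    [0,0,0],
    [0,0,0],
    [0,0,0],
    [0,0,0],
    [0,0,0],
  ],
  claw=[255,255,255,255,255,255,255,255],
  newtons=40,
)

```text
time_s: 5.15
tool_pos: [501.9, 289.5, 22.2]
tcp_rot: [-3.141, 0.001, -0.002]
ft_force: [0.5, -1.2, 5.2]
width: 45.6
gripper_force: 40.8
```

Call:
arm_command(
  turn=[
    [0,0,0],
    [0,0,0],
    [0,0,0],
    [0,0,0],
    [0,0,0],
    [0,0,0],
    [0,0,0],
    [0,0,0],
  ],
  offset=[
    [0,0,-15],
    [0,0,-50],
    [0,0,-90],
    [0,0,-130],
    [0,30,-140],
    [0,65,-140],
    [0,105,-140],
    [0,145,-140],
  ],
  claw=[255,255,255,255,255,255,255,255],
)

```text
time_s: 5.95
tool_pos: [500.9, 143.1, 162.3]
tcp_rot: [-3.141, -0.001, -0.001]
ft_force: [1.3, -0.2, -2.1]
width: 45.1
gripper_force: 41.5
```

Call:
arm_command(
  turn=[
    [0,0,0],
    [0,0,0],
    [0,0,0],
    [0,0,0],
    [0,0,0],
    [0,0,0],
    [0,0,0],
    [0,0,0],
  ],
  offset=[
    [0,40,0],
    [0,80,0],
    [0,120,0],
    [0,160,0],
    [0,200,0],
    [0,240,0],
    [0,280,0],
    [0,320,0],
  ],
  claw=[255,255,255,255,255,255,255,255],
)

```text
time_s: 6.75
tool_pos: [500.8, -177.1, 162.2]
tcp_rot: [-3.142, 0.0, -0.001]
ft_force: [0.7, 0.4, -2.0]
width: 45.2
gripper_force: 41.5
```

Call:
arm_command(
  turn=[
    [0,0,0],
    [0,0,0],
    [0,0,0],
    [0,0,0],
    [0,0,0],
    [0,0,0],
    [0,0,0],
    [0,0,0],
  ],
  offset=[
    [1,40,0],
    [2,75,0],
    [2,100,0],
    [2,109,15],
    [2,109,45],
    [2,109,75],
    [2,109,90],
    [2,109,95],
  ],
  claw=[255,255,255,255,255,255,255,255],
)

```text
time_s: 7.55
tool_pos: [502.1, -283.0, 64.4]
tcp_rot: [-3.139, -0.001, 0.005]
ft_force: [-0.5, 0.1, -1.5]
width: 45.3
gripper_force: 41.5
```

Call:
arm_command(
  turn=[
    [0,0,0],
    [0,0,0],
    [0,0,0],
    [0,0,0],
    [0,0,0],
    [0,0,0],
    [0,0,0],
  ],
  offset=[
    [0,0,10],
    [0,0,18],
    [0,0,23],
    [0,0,25],
    [0,0,27],
    [0,0,28],
    [0,0,28],
  ],
  claw=[255,255,255,255,255,255,255],
)

```text
time_s: 8.25
tool_pos: [503.2, -284.8, 38.5]
tcp_rot: [3.141, -0.001, 0.0]
ft_force: [-0.1, -0.1, -1.6]
width: 45.2
gripper_force: 41.5
```

Call:
arm_command(
  turn=[
    [0,0,0],
    [0,0,0],
    [0,0,0],
    [0,0,0],
    [0,0,0],
    [0,0,0],
    [0,0,0],
    [0,0,0],
  ],
  offset=[
    [0,0,1],
    [0,0,1],
    [0,0,1],
    [0,0,1],
    [0,0,1],
    [0,0,1],
    [0,0,0],
    [0,0,-15],
  ],
  claw=[255,255,120,60,0,0,0,0],
)

```text
time_s: 9.05
tool_pos: [501.9, -284.1, 52.2]
tcp_rot: [-3.14, 0.001, 0.005]
ft_force: [0.7, 0.2, 0.3]
width: 86.0
gripper_force: 0.0
```

Call:
arm_command(
  turn=[
    [0,0,0],
    [0,0,0],
    [0,0,0],
    [0,0,0],
    [0,0,0],
    [0,0,0],
    [0,0,0],
    [0,0,0],
  ],
  offset=[
    [0,0,-30],
    [0,0,-65],
    [-10,-30,-80],
    [-25,-75,-80],
    [-38,-120,-80],
    [-48,-165,-75],
    [-51,-189,-55],
    [-51,-191,-40],
  ],
  claw=[0,0,0,0,0,0,0,0],
)

```text
time_s: 9.85
tool_pos: [452.1, -90.0, 94.2]
tcp_rot: [-3.141, -0.007, -0.003]
ft_force: [-0.0, 0.1, -0.7]
width: 85.6
gripper_force: 0.0
```

Run:
```python
from h import *
from cell import *
print(sense()["tool_pos"])
for n in("scene","side"):
    p,d=grab_frame(n);W=cloud(n,d)
    for c,zz in(((503,-284),75),((452,-93),54)):
        q=W[(np.hypot(W[...,0]-c[0],W[...,1]-c[1])<45)&(abs(W[...,2]-zz)<8)]
        if c[0]>500:print(n,len(q),q.mean(0),cv2.minEnclosingCircle(q[:,:2].astype(np.float32)))
    cv2.imwrite(f"pics/{n}2.png",cv2.resize(p[100:310,130:410,::-1],(800,600)) if n=="scene" else p[...,::-1])
```

```text
[452.13560962 -90.04880357  94.23355665]
scene 201 [ 505.38929678 -277.10650135   78.06876462] ((502.31146240234375, -281.72735595703125), 25.46759605407715)
side 4 [ 480.72750128 -282.91495897   72.47392372] ((480.902587890625, -282.00946044921875), 5.524901390075684)
```

View pics/scene2.png

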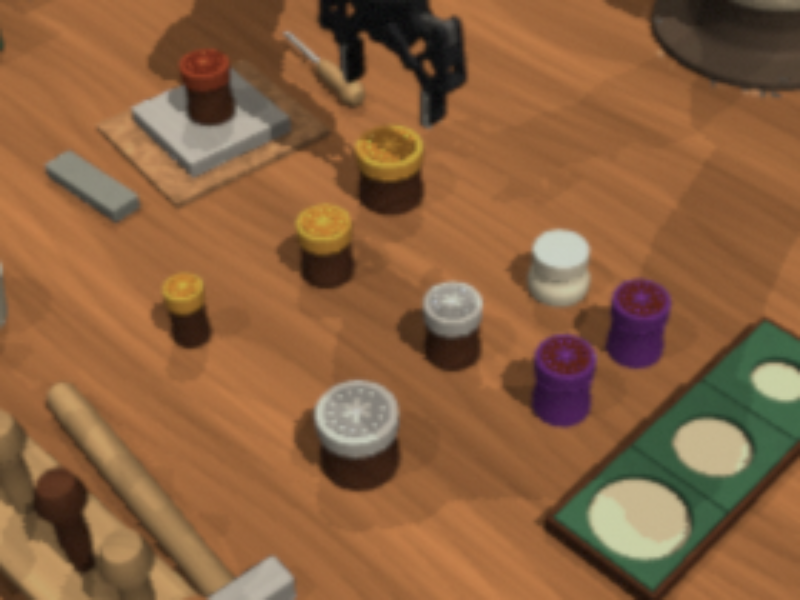

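Bronze stands on the steel block, centred (crop px 207,85); the tray is empty and the gripper is above the large gold (390,165).

Call:
arm_command(
  turn=[
    [0,0,0],
    [0,0,0],
    [0,0,0],
    [0,0,0],
    [0,0,0],
    [0,0,0],
    [0,0,0],
  ],
  offset=[
    [0,0,5],
    [0,0,25],
    [0,0,45],
    [0,0,60],
    [0,0,72],
    [0,0,80],
    [0,0,80],
  ],
  claw=[0,0,0,0,0,0,0],
)

```text
time_s: 10.65
tool_pos: [451.9, -94.0, 12.8]
tcp_rot: [-3.142, 0.002, 0.002]
ft_force: [-0.3, 0.6, 1.0]
width: 85.4
gripper_force: 0.0
```

Call:
arm_command(
  turn=[
    [0,0,0],
    [0,0,0],
    [0,0,0],
    [0,0,0],
    [0,0,0],
    [0,0,0],
    [0,0,0],
  ],
  offset=[
    [0,0,0],
    [0,0,0],
    [0,0,0],
    [0,0,0],
    [0,0,0],
    [0,0,0],
    [0,0,0],
  ],
  claw=[255,255,255,255,255,255,255],
  newtons=50,
)

```text
time_s: 11.35
tool_pos: [452.8, -94.0, 14.2]
tcp_rot: [3.141, -0.001, 0.002]
ft_force: [-0.9, -0.3, 5.8]
width: 59.2
gripper_force: 53.2
```

Call:
arm_command(
  turn=[
    [0,0,0],
    [0,0,0],
    [0,0,0],
    [0,0,0],
    [0,0,0],
    [0,0,0],
    [0,0,0],
    [0,0,0],
  ],
  offset=[
    [0,0,-15],
    [0,0,-50],
    [0,0,-90],
    [0,0,-130],
    [10,-28,-150],
    [24,-65,-150],
    [38,-103,-150],
    [52,-141,-150],
  ],
  claw=[255,255,255,255,255,255,255,255],
)

```text
time_s: 12.15
tool_pos: [504.5, 48.4, 164.0]
tcp_rot: [3.141, -0.002, 0.002]
ft_force: [-0.1, 0.2, -2.6]
width: 59.0
gripper_force: 54.7
```

Call:
arm_command(
  turn=[
    [0,0,0],
    [0,0,0],
    [0,0,0],
    [0,0,0],
    [0,0,0],
    [0,0,0],
    [0,0,0],
    [0,0,0],
  ],
  offset=[
    [14,-39,0],
    [28,-78,0],
    [42,-117,0],
    [56,-156,0],
    [70,-195,0],
    [83,-228,0],
    [88,-242,10],
    [88,-242,40],
  ],
  claw=[255,255,255,255,255,255,255,255],
)

```text
time_s: 12.95
tool_pos: [593.6, 293.5, 125.2]
tcp_rot: [-3.137, -0.004, -0.007]
ft_force: [1.0, -0.1, -2.6]
width: 59.0
gripper_force: 54.7
```

Call:
arm_command(
  turn=[
    [0,0,0],
    [0,0,0],
    [0,0,0],
    [0,0,0],
    [0,0,0],
    [0,0,0],
    [0,0,0],
    [0,0,0],
  ],
  offset=[
    [0,0,30],
    [0,0,55],
    [0,0,75],
    [0,0,85],
    [0,0,92],
    [0,0,97],
    [0,0,101],
    [0,0,101],
  ],
  claw=[255,255,255,255,255,255,255,255],
)

```text
time_s: 13.75
tool_pos: [592.8, 289.4, 22.7]
tcp_rot: [-3.141, 0.001, -0.001]
ft_force: [-0.2, 0.4, -1.9]
width: 58.9
gripper_force: 55.0
```

Inside the well; lower the last millimetre, release, retreat.

Call:
arm_command(
  turn=[
    [0,0,0],
    [0,0,0],
    [0,0,0],
    [0,0,0],
    [0,0,0],
    [0,0,0],
    [0,0,0],
    [0,0,0],
  ],
  offset=[
    [0,0,1],
    [0,0,1],
    [0,0,1],
    [0,0,1],
    [0,0,1],
    [0,0,1],
    [0,0,0],
    [0,0,-20],
  ],
  claw=[255,255,120,60,0,0,0,0],
)

```text
time_s: 14.55
tool_pos: [590.7, 288.2, 39.9]
tcp_rot: [3.139, -0.001, -0.007]
ft_force: [-0.9, 0.1, -0.1]
width: 85.7
gripper_force: 0.0
```

Call:
arm_command(
  turn=[
    [0,0,0],
    [0,0,0],
    [0,0,0],
    [0,0,0],
    [0,0,0],
    [0,0,0],
    [0,0,0],
    [0,0,0],
  ],
  offset=[
    [0,0,-40],
    [0,0,-80],
    [-2,30,-90],
    [-6,78,-90],
    [-10,126,-90],
    [-14,174,-90],
    [-18,222,-90],
    [-22,270,-90],
  ],
  claw=[0,0,0,0,0,0,0,0],
)

```text
time_s: 15.35
tool_pos: [569.9, 17.4, 132.5]
tcp_rot: [3.142, -0.001, 0.001]
ft_force: [0.3, 0.5, -0.5]
width: 85.1
gripper_force: 0.0
```

Call:
arm_command(
  turn=[
    [0,0,0],
    [0,0,0],
    [0,0,0],
    [0,0,0],
    [0,0,0],
    [0,0,0],
    [0,0,0],
    [0,0,0],
  ],
  offset=[
    [-6,45,0],
    [-10,75,5],
    [-10,83,25],
    [-10,83,60],
    [-10,83,90],
    [-10,83,108],
    [-10,83,119],
    [-10,83,119],
  ],
  claw=[0,0,0,0,0,0,0,0],
)

```text
time_s: 16.15
tool_pos: [559.4, -63.6, 12.1]
tcp_rot: [-3.141, 0.001, 0.004]
ft_force: [0.4, -0.0, 0.7]
width: 85.6
gripper_force: 0.0
```

Call:
arm_command(
  turn=[
    [0,0,0],
    [0,0,0],
    [0,0,0],
    [0,0,0],
    [0,0,0],
    [0,0,0],
    [0,0,0],
    [0,0,0],
  ],
  offset=[
    [0,0,0],
    [0,0,0],
    [0,0,0],
    [0,0,0],
    [0,0,0],
    [0,0,0],
    [0,0,0],
    [0,0,0],
  ],
  claw=[255,255,255,255,255,255,255,255],
)

```text
time_s: 16.95
tool_pos: [561.1, -63.9, 14.6]
tcp_rot: [3.141, -0.001, 0.004]
ft_force: [-0.4, -1.0, 6.8]
width: 45.4
gripper_force: 50.8
```

Call:
arm_command(
  turn=[
    [0,0,0],
    [0,0,0],
    [0,0,0],
    [0,0,0],
    [0,0,0],
    [0,0,0],
    [0,0,0],
    [0,0,0],
  ],
  offset=[
    [0,0,-15],
    [0,0,-50],
    [0,0,-90],
    [0,0,-130],
    [-5,-28,-150],
    [-11,-68,-150],
    [-17,-108,-150],
    [-24,-148,-150],
  ],
  claw=[255,255,255,255,255,255,255,255],
)

```text
time_s: 17.75
tool_pos: [535.9, 85.5, 164.8]
tcp_rot: [3.142, -0.002, 0.002]
ft_force: [0.4, -1.1, -1.6]
width: 44.8
gripper_force: 51.5
```

Call:
arm_command(
  turn=[
    [0,0,0],
    [0,0,0],
    [0,0,0],
    [0,0,0],
    [0,0,0],
    [0,0,0],
    [0,0,0],
    [0,0,0],
  ],
  offset=[
    [-6,-40,0],
    [-12,-80,0],
    [-18,-120,0],
    [-25,-160,0],
    [-31,-190,0],
    [-32.5,-205.5,0],
    [-32.5,-205.5,10],
    [-32.5,-205.5,40],
  ],
  claw=[255,255,255,255,255,255,255,255],
)

```text
time_s: 18.55
tool_pos: [506.1, 289.5, 125.2]
tcp_rot: [-3.14, 0.002, -0.008]
ft_force: [0.3, 0.2, -2.0]
width: 44.9
gripper_force: 51.5
```

Call:
arm_command(
  turn=[
    [0,0,0],
    [0,0,0],
    [0,0,0],
    [0,0,0],
    [0,0,0],
    [0,0,0],
    [0,0,0],
    [0,0,0],
  ],
  offset=[
    [0,0,30],
    [0,0,55],
    [0,0,75],
    [0,0,85],
    [0,0,92],
    [0,0,97],
    [0,0,101],
    [0,0,101],
  ],
  claw=[255,255,255,255,255,255,255,255],
)

```text
time_s: 19.35
tool_pos: [504.4, 289.9, 22.9]
tcp_rot: [-3.141, 0.001, -0.002]
ft_force: [-0.4, 0.0, -1.3]
width: 45.0
gripper_force: 51.6
```

Call:
arm_command(
  turn=[
    [0,0,0],
    [0,0,0],
    [0,0,0],
    [0,0,0],
    [0,0,0],
    [0,0,0],
    [0,0,0],
    [0,0,0],
  ],
  offset=[
    [0,0,1],
    [0,0,1],
    [0,0,1],
    [0,0,1],
    [0,0,1],
    [0,0,1],
    [0,0,0],
    [0,0,-20],
  ],
  claw=[255,255,120,60,0,0,0,0],
)

```text
time_s: 20.15
tool_pos: [502.4, 288.8, 40.4]
tcp_rot: [3.139, -0.001, -0.006]
ft_force: [-0.0, 0.4, 1.2]
width: 85.4
gripper_force: 0.0
```

Call:
arm_command(
  turn=[
    [0,0,0],
    [0,0,0],
    [0,0,0],
    [0,0,0],
    [0,0,0],
    [0,0,0],
    [0,0,0],
    [0,0,0],
  ],
  offset=[
    [0,0,-40],
    [0,0,-80],
    [12,25,-90],
    [32,66,-90],
    [52,107,-90],
    [72,148,-90],
    [92,189,-90],
    [112,230,-90],
  ],
  claw=[0,0,0,0,0,0,0,0],
)

```text
time_s: 20.95
tool_pos: [616.3, 58.0, 132.4]
tcp_rot: [3.142, -0.001, 0.0]
ft_force: [0.8, -0.4, 0.3]
width: 85.6
gripper_force: 0.0
```

Call:
arm_command(
  turn=[
    [0,0,0],
    [0,0,0],
    [0,0,0],
    [0,0,0],
    [0,0,0],
    [0,0,0],
    [0,0,0],
    [0,0,0],
  ],
  offset=[
    [20,41,0],
    [40,82,0],
    [60,123,0],
    [70,145,0],
    [72.5,149,10],
    [72.5,149,30],
    [72.5,149,50],
    [72.5,149,60],
  ],
  claw=[0,0,0,0,0,0,0,0],
)

```text
time_s: 21.75
tool_pos: [686.7, -87.8, 69.9]
tcp_rot: [-3.141, -0.001, 0.005]
ft_force: [-0.7, -0.0, 0.4]
width: 85.2
gripper_force: 0.0
```

Run:
```python
from h import *
from cell import *
print(sense()["tool_pos"])
for n in("scene","side"):
    p,d=grab_frame(n);W=cloud(n,d)
    for k,c,zz,r in(("L",(591.5,289.5),64,40),("M",(503.3,290),64,35),("S",(688,-89),56,20)):
        q=W[(np.hypot(W[...,0]-c[0],W[...,1]-c[1])<r)&(abs(W[...,2]-zz)<5)]
        if len(q):print(n,k,len(q),q.mean(0).round(1),cv2.minEnclosingCircle(q[:,:2].astype(np.float32)))
    if n=="scene":cv2.imwrite(f"pics/{n}3.png",cv2.resize(p[120:330,170:450,::-1],(800,600)))
```

```text
[686.66579536 -87.81623467  69.87165661]
scene L 638 [593.8 292.7  64.3] ((591.9981689453125, 291.3888854980469), 30.613862991333008)
scene M 332 [505.7 292.8  64.1] ((503.81414794921875, 293.0196228027344), 24.06893539428711)
scene S 124 [689.2 -87.3  56. ] ((689.2085571289062, -88.52859497070312), 16.585285186767578)
side L 375 [590.3 292.4  64.5] ((592.8984375, 290.8744201660156), 31.005653381347656)
side M 246 [502.4 293.1  64.4] ((503.9593811035156, 290.89324951171875), 23.76732635498047)
side S 51 [685.6 -88.2  56.4] ((687.342529296875, -89.25270080566406), 16.688459396362305)
```

View pics/scene3.png

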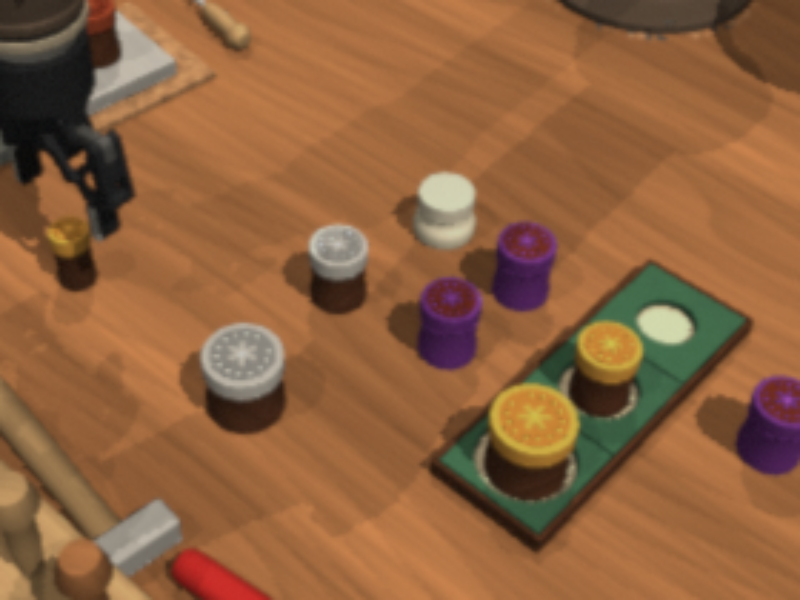

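Large (530,440) and medium (605,370) gold stand seated in their wells, tops at 64 mm; the silver ones are untouched. Now the small one.

Call:
arm_command(
  turn=[
    [0,0,0],
    [0,0,0],
    [0,0,0],
    [0,0,0],
    [0,0,0],
    [0,0,0],
  ],
  offset=[
    [0,0,5],
    [0,0,25],
    [0,0,42],
    [0,0,52],
    [0,0,58],
    [0,0,58],
  ],
  claw=[0,0,0,0,0,0],
)

```text
time_s: 22.45
tool_pos: [687.7, -89.2, 13.4]
tcp_rot: [-3.141, 0.001, 0.002]
ft_force: [-0.0, 1.0, 0.4]
width: 85.3
gripper_force: 0.0
```

Call:
arm_command(
  turn=[
    [0,0,0],
    [0,0,0],
    [0,0,0],
    [0,0,0],
    [0,0,0],
    [0,0,0],
    [0,0,0],
    [0,0,0],
  ],
  offset=[
    [0,0,0],
    [0,0,0],
    [0,0,0],
    [0,0,0],
    [0,0,0],
    [0,0,0],
    [0,0,0],
    [0,0,0],
  ],
  claw=[255,255,255,255,255,255,255,255],
  newtons=40,
)

```text
time_s: 23.25
tool_pos: [688.7, -89.4, 15.0]
tcp_rot: [3.141, -0.001, 0.002]
ft_force: [-0.6, 0.0, 5.1]
width: 31.2
gripper_force: 39.6
```

Call:
arm_command(
  turn=[
    [0,0,0],
    [0,0,0],
    [0,0,0],
    [0,0,0],
    [0,0,0],
    [0,0,0],
    [0,0,0],
    [0,0,0],
  ],
  offset=[
    [0,0,-15],
    [0,0,-50],
    [0,0,-90],
    [0,0,-130],
    [-15,-21,-150],
    [-37,-52,-150],
    [-60,-84,-150],
    [-83,-116,-150],
  ],
  claw=[255,255,255,255,255,255,255,255],
)

```text
time_s: 24.05
tool_pos: [604.0, 27.8, 165.1]
tcp_rot: [-3.142, 0.001, -0.001]
ft_force: [0.8, 0.2, -0.6]
width: 31.0
gripper_force: 39.8
```

Call:
arm_command(
  turn=[
    [0,0,0],
    [0,0,0],
    [0,0,0],
    [0,0,0],
    [0,0,0],
    [0,0,0],
    [0,0,0],
    [0,0,0],
  ],
  offset=[
    [-23,-32,0],
    [-46,-64,0],
    [-69,-96,0],
    [-92,-128,0],
    [-115,-160,0],
    [-138,-192,0],
    [-161,-224,0],
    [-180,-250,0],
  ],
  claw=[255,255,255,255,255,255,255,255],
)

```text
time_s: 24.85
tool_pos: [423.6, 278.6, 165.0]
tcp_rot: [-3.141, -0.001, -0.001]
ft_force: [0.6, 0.4, -2.2]
width: 31.1
gripper_force: 39.8
```

Call:
arm_command(
  turn=[
    [0,0,0],
    [0,0,0],
    [0,0,0],
    [0,0,0],
    [0,0,0],
    [0,0,0],
    [0,0,0],
    [0,0,0],
  ],
  offset=[
    [-9,-14,0],
    [-9,-14,10],
    [-9,-14,35],
    [-9,-14,60],
    [-9,-14,80],
    [-9,-14,95],
    [-9,-14,105],
    [-9,-14,110],
  ],
  claw=[255,255,255,255,255,255,255,255],
)

```text
time_s: 25.65
tool_pos: [416.5, 289.7, 53.3]
tcp_rot: [3.14, -0.002, -0.002]
ft_force: [-0.4, -1.2, -0.8]
width: 30.9
gripper_force: 39.8
```

Call:
arm_command(
  turn=[
    [0,0,0],
    [0,0,0],
    [0,0,0],
    [0,0,0],
    [0,0,0],
    [0,0,0],
    [0,0,0],
    [0,0,0],
  ],
  offset=[
    [0,0,10],
    [0,0,19],
    [0,0,25],
    [0,0,28],
    [0,0,30],
    [0,0,31],
    [0,0,32],
    [0,0,32],
  ],
  claw=[255,255,255,255,255,255,255,255],
)

```text
time_s: 26.45
tool_pos: [416.6, 291.0, 22.9]
tcp_rot: [-3.142, 0.001, -0.001]
ft_force: [-2.0, -1.8, 5.1]
width: 30.8
gripper_force: 40.3
```

Call:
arm_command(
  turn=[
    [0,0,0],
    [0,0,0],
    [0,0,0],
    [0,0,0],
    [0,0,0],
    [0,0,0],
    [0,0,0],
    [0,0,0],
  ],
  offset=[
    [0,0,0],
    [0,0,0],
    [0,0,0],
    [0,0,0],
    [0,0,0],
    [0,0,-15],
    [0,0,-50],
    [0,0,-95],
  ],
  claw=[160,100,50,0,0,0,0,0],
)

```text
time_s: 27.25
tool_pos: [415.2, 290.1, 116.8]
tcp_rot: [3.14, -0.0, -0.006]
ft_force: [1.8, 1.2, 0.9]
width: 85.4
gripper_force: 0.0
```

Call:
arm_command(
  turn=[
    [0,0,0],
    [0,0,0],
    [0,0,0],
    [0,0,0],
    [0,0,0],
    [0,0,0],
    [0,0,0],
    [0,0,0],
  ],
  offset=[
    [0,0,-40],
    [0,40,-60],
    [0,80,-60],
    [0,120,-60],
    [0,160,-60],
    [0,200,-60],
    [0,220,-60],
    [0,220,-60],
  ],
  claw=[0,0,0,0,0,0,0,0],
)

```text
time_s: 28.05
tool_pos: [416.1, 67.7, 177.2]
tcp_rot: [3.14, -0.009, -0.0]
ft_force: [-1.2, 0.5, -0.2]
width: 85.4
gripper_force: 0.0
```

Run:
```python
from h import *
from cell import *
print(sense()["tool_pos"])
for n in("scene","side"):
    p,d=grab_frame(n);W=cloud(n,d)
    for k,c,zz,r in(("L",(591.5,289.5),64,40),("M",(503.3,290),64,35),("S",(415.5,290.5),64,30),("B",(503,-284),80,40),("sM",(555,79),56,35),("sL",(683,102),56,45)):
        q=W[(np.hypot(W[...,0]-c[0],W[...,1]-c[1])<r)&(abs(W[...,2]-zz)<5)]
        if len(q):
            e=cv2.minEnclosingCircle(q[:,:2].astype(np.float32));print(n,k,len(q),q.mean(0).round(1),np.round(e[0],1),round(e[1],1))
    cv2.imwrite(f"pics/{n}4.png",cv2.resize(p[110:320,170:450,::-1],(800,600)))
```

```text
[416.11404723  67.65969058 177.23898556]
scene L 638 [593.6 292.7  64.1] [592.5 291.5] 30.6
scene M 326 [505.4 292.8  64. ] [504.4 292. ] 23.3
scene S 146 [418.  293.6  64. ] [416.5 292.2] 17.7
scene B 160 [ 503.5 -279.8   80.2] [ 501.3 -281.7] 24.5
scene sM 262 [557.7  79.9  56.1] [556.  79.] 23.5
scene sL 542 [684.5 103.8  56.2] [683.  101.6] 30.7
side L 373 [590.2 292.5  64.5] [591.3 290.2] 30.9
side M 245 [502.2 292.9  64.4] [504.1 290.4] 23.6
side S 139 [415.4 293.7  64. ] [417.  292.6] 16.8
side B 42 [ 490.2 -281.3   79.8] [ 496.5 -282.3] 23.1
side sM 151 [554.5  79.2  56.4] [555.   75.6] 26.2
side sL 236 [681.3 103.7  56.5] [684.2 100.7] 32.0
```

View pics/scene4.png

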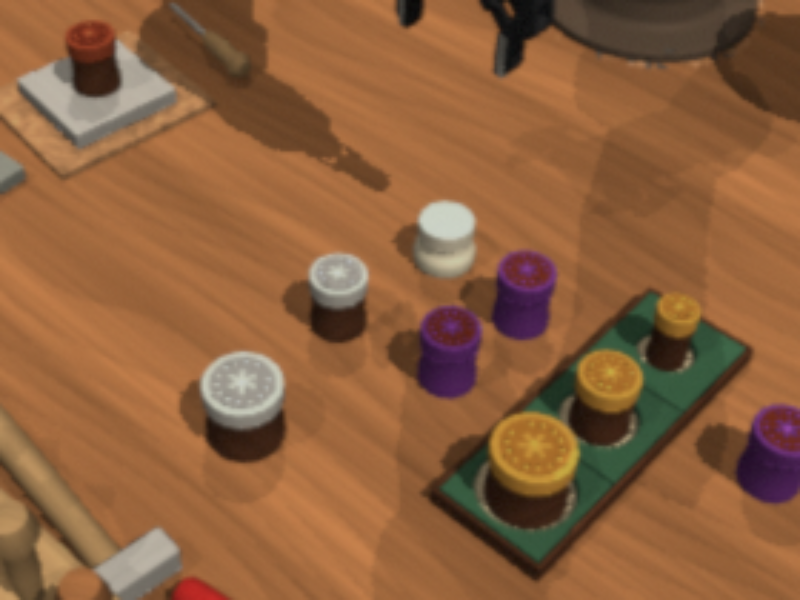

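View pics/side4.png

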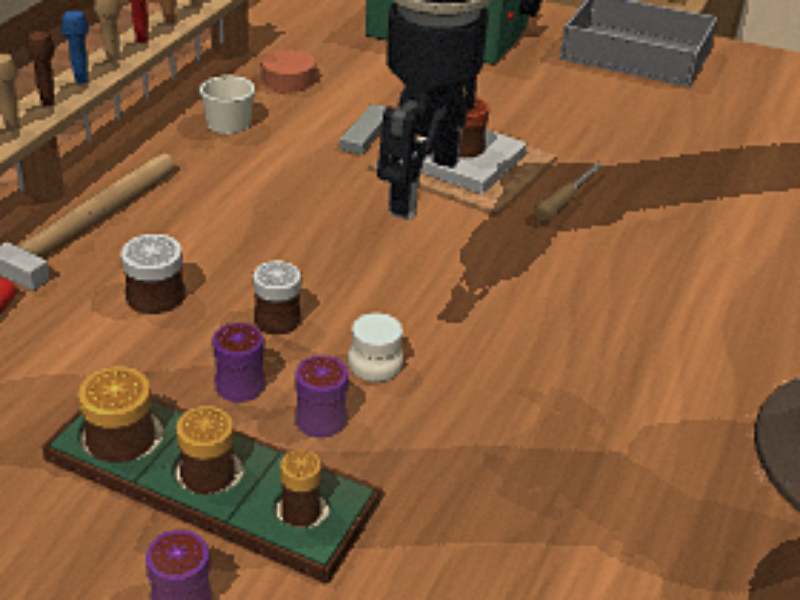

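Both views show the three golds seated in a row in the tray (scene crop px 530,470; 605,395; 675,335). The bronze is upright on the block (95,60) and both silvers are unmoved. Measured tops are at 64 mm in the wells and 80 mm on the block, all centred within a few mm.

```bash
python3 -c "
from cell import job
print(job.hand_in())"
```

```text
the job is handed in; nothing more can be done
None
```

The job is handed in: in the last camera check all three gold awards stood seated in their own wells, the bronze stood on the steel block, and both silver awards were where they started; the hand-in returned no verdict.

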